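# Press the stopper home with the crank press

## Robot

A 7-joint arm with a two-finger parallel gripper is mounted at the origin on a cart in front of the work surface, level with it; the furniture and walls round the work are solid. World frame = base frame: x ahead of the robot, y to its left, z up, the work surface at z = 0. Lengths are in m, angles in rad, forces in N, time in s.
With the tool pointing down it reaches from about 0.4 to 0.85 m from the base axis. Payload 10.4 kg.
Tool frame: the origin (TCP) lies at the very end of the fingers, on their centre line; the grasp point (between the pads) lies 19 mm behind it (manip.grip_depth is the distance from the TCP to the grasp point, in m); z points along the fingers, x is the direction in which the jaws open and shut, and the axes are right-handed (so a half turn about z gives the same grasp; the last joint's range is limited). The gripper opens to 85 mm and grips with 20 to 120 N. Pads are 22 mm wide; open, the fingers measure 114 mm over their backs; the gripper's body (76 mm by 85 mm) begins 54 mm behind the grasp point. The pads swing forward as they close: fully open they stand 13 mm farther back than shut.
Start: joints at [-1.35, 0.332, -0.065, 1.46, 0.022, 1.35, -0.088], TCP at [0.151, 0.607, 0.231] pointing down, gripper open.
Joint ranges: [-2.6, 2.6], [-0.5, 2.12], [-1.47, 1.34], [0.16, 2.42], [-1.27, 4.41], [0.06, 2.06], [-2.6, 2.6]. Speed limits (rad/s): [2.22, 2.22, 2.79, 2.79, 3.14, 3.14, 3.14].

## Interface

Orientations are given as a unit quaternion [x, y, z, w].
In Python, from workcell import manip, cams gives the robot as it stands. The module is installed in compiled form; this text tells all that it offers.
- The arm moves only by the tool move_arm, never from a script. Its arguments are lists of equal length, an entry for each row: "claw": the opening, from 0 (shut) to 1 (fully open); "dp": the shift along the tool's x, y, z as a fraction of full scale, a list of three; "turn": the turn, a rotation vector about the tool's x, y, z as a fraction of full scale, a list of three. A call has 1 to 8 rows; each row shifts and turns the commanded pose from where the row before left it, along the tool's axes as they then stand; what a row does not reach is not made up. Full scale, the value 1, is 200 mm for a shift and 45 degrees for a turn. A row lasts 1/12 s, in which the tool goes at most 41.7 mm and 7.16 degrees, less where a joint would pass 70% of its speed; a pose out of reach is approached as far as the arm can. A call with a number of a shift or a turn outside -1 to 1 is refused whole. A call with a gripper value outside its range is refused whole. The fingers move at their own pace and stop on an object; "grip_force" is the grip in N (left out, the last holds). Time passes only in rows, so rows that do not move let the fingers close. It gives the time, the measured TCP pose, the force and the opening at its end, in the units of the state.
- manip.get_obs(): the state, without advancing time (a new reading comes with each control period).
- cams.camera(name): name is "side" or "top"; returns the picture (384x512x3 uint8, red, green, blue); there is no depth.
- cams.camera_info(name): a dict with "fx", "fy", "cx", "cy" (pixels), "pose" (4x4, takes a point from camera to world coordinates). Camera axes: x right, y down, z forward; pixel columns grow to the right and rows downward; lengths in m; the calibration is good to about 2 mm. A picture is of the moment at which its call begins. camera_info takes no time and is no camera call.
- manip.hand_in(): hands the job in, once; it reports no verdict.
The state is a dict: "clock": time; "joint_pos": joint angles; "joint_velocities": joint speeds; "tau": joint torques, N m; "position": TCP position; "ee_rot": TCP orientation; "ft_force": force on the tool from outside, world axes, zero at the start; "torque": the same for the moment, N m; "grip_width": opening from 0.0 (shut) to 1.0 (fully open).
Only numpy, scipy, OpenCV 4.12 (cv2) and the standard library are available. Lean on these libraries where they do the work, as an engineer would, in place of code of your own. Each camera call takes 0.05 s, during which the arm holds its last target.

## Task

Push the press's carriage in all the way so that the flask stands under the ram, then take the crank by its spinning grip and wind it clockwise until the stopper is fully home and you feel it go firm, without forcing it and cracking the glass. Then wind it back until the ram is right up against its stop and let go only there: the return spring must not fling the crank round. Keep the hand off flask and stopper and leave the things around undisturbed.

Things in the scene. Friction and masses are not known exactly. Their poses are not given: they have to be found in the camera images.
- carriage_knob (a point): Upright black knob, a plain post of 16 mm diameter and 38 mm height, on the front end of the press's sliding carriage (an aluminium plate whose top is 24 mm above the worktop). The point is on the knob's axis, 21 mm above the plate, 45 mm above the worktop. The knob lies 110 mm in front of the nest's centre.
- nest (a point): Centre of the round nest on the carriage, on the plate's top; a white ring, 63 mm outside and 8 mm high, holds the flask's foot with about 2 mm of play. Its x axis is the direction in which the carriage is pushed in (towards the column).
- carriage (a joint): Slide of the carriage: 0 drawn out towards the robot (start), 0.060 m fully in against its stop, with the nest under the ram. It takes about 3 N to push and stays where it is left.
- crank_axis (a point): Point on the upright axis of the crank and the ram, at the height of the middle of the crank's grip (261 mm above the worktop), fixed on the press. Its x axis points from the front of the press to its column. The gear head below the crank is 70 mm wide and ends 28 mm in front of this axis; its top is 218 mm above the worktop.
- grip_centre (a point): Middle of the crank's upright black grip, a cylinder of 19 mm diameter and 52 mm length (233 to 285 mm above the worktop) that spins freely on its pin, 55 mm from the crank axis. The steel crank arm lies just under it. The grip stays at this height all the way round.
- crank (a joint): Crank angle, rad: 0 with the ram up at its stop (start; arm to the left of the press), growing clockwise seen from above; 18 mm of ram travel a turn; 1.3 to 2 turns bring the stopper home. A return spring turns it back if let go. Pull along the circle at the grip: about 1 N with the ram free, 3 N while the stopper slides, then 2 N more every 0.1 rad: 6 to 7 N is firm, 9 N may crack the glass.
- ram: Ram of the press: an upright steel spindle, 18 mm diameter; origin at the centre of its lower end. Below it a pressure pad (30 mm disc, black rubber underside) sits on a threaded stem locked at a different length each time: its underside lies 14 to 21 mm below the origin, by an amount that is not measured, and at the start 12 to 24 mm above the level of the stopper's top.
- flask: Small conical glass flask, 51 mm diameter, 85 mm high, standing loose in the nest; origin at the centre of its foot, z along its axis.
- stopper: Black flanged rubber stopper started in the flask's neck: flange 26 mm diameter, 6 mm thick; origin at the centre of the flange's underside, which stands 9 to 12 mm above the glass rim at first. Home: flange on the rim, 85 mm above the flask's foot. It slides in under about 60 N from the ram and stays; 80 N or more sets it firmly; above 160 N the flask cracks.
- spare_flask: Empty open conical flask, 51 mm diameter, 85 mm high, standing on the worktop to the left of the press; not to be disturbed.
- beaker: Glass beaker, 62 mm diameter, 80 mm high, standing on the worktop to the left of the press; not to be disturbed.
- stopper_a: White rubber stopper, 28 mm diameter, 24 mm high, on the worktop to the right of the press; not to be disturbed.
- stopper_b: Black rubber stopper, 23 mm diameter, 22 mm high, on the worktop to the right of the press; not to be disturbed.
Not all that is in view belongs to the job. Leave any blue, green or turquoise look-alike of the flask alone.

How it is judged:
By the outcome, as a careful person would: the job done as asked, in the order asked, and still so for the second after the job is handed in, with the robot touching nothing.
It also fails if it takes over 72 s, if anything falls off the work surface, if the arm or the gripper's body presses on something with over 40 N, if the wrist force passes 120 N, or if a joint passes its speed limit or range.

## Working session

There is one attempt and no reset: what is moved stays moved. The work goes in short steps, Python scripts to look and compute and a tool call to move; the robot and the scene stay as the last step left them, time stands still between calls to the robot, and variables do not carry over. Pictures are saved under pics/ and viewed, and the job is handed in when it is done.

Besides the shell and the picture viewer there is one more tool, called after "Call:" as name(argument=value, ...) on one line, values as JSON. move_arm: Moves the arm, as the interface text tells. Shift numbers are shares of 200 mm and turn numbers shares of 45 degrees, none past 1 either way. Its arguments: {"type":"object","properties":{"claw":{"type":"array","items":{"type":"number"}},"dp":{"type":"array","items":{"type":"array","items":{"type":"number"}}},"turn":{"type":"array","items":{"type":"array","items":{"type":"number"}}},"grip_force":{"type":"number"}},"required":["claw","dp","turn"]}

```bash
mkdir -p pics; ls; python3 - <<'E'
from workcell import manip,cams
import cv2
o=manip.get_obs()
for k,v in o.items(): print(k,v)
print(manip.grip_depth)
for n in("side","top"):
    i=cams.camera_info(n);print(n,i)
    cv2.imwrite(f"pics/{n}0.png",cams.camera(n)[:,:,::-1])
E
```

```text
pics
clock 0.0
joint_pos [-1.34958683  0.33286237 -0.06468648  1.46096188  0.02161278  1.3498779
 -0.08846527]
joint_velocities [ 0.00159041 -0.0018735  -0.00122994  0.00068781  0.00027471 -0.00111125
  0.00027301]
tau [-1.49375392e-04 -6.25437570e+01  4.92240465e-02 -3.91613102e+01
  1.61247054e-02  9.89572029e-03 -4.72467931e-07]
position [0.15080202 0.60614597 0.23051201]
ee_rot [ 7.87831127e-01  6.15890912e-01 -5.30476010e-04  4.67135612e-04]
ft_force [ 0.14251248  0.24969036 -0.40940868]
torque [ 0.02010892 -0.00929776  0.06104751]
grip_width 0.9999702858556943
0.0187
side {'fx': 397.733176035466, 'fy': 397.733176035466, 'cx': 258.16094627205365, 'cy': 188.13537884590306, 'pose': array([[ 0.90176477, -0.14906799,  0.40570807,  0.18887702],
       [-0.43214439, -0.32931093,  0.83952697, -0.69576804],
       [ 0.00845751, -0.93238031, -0.36137989,  0.48599811],
       [ 0.        ,  0.        ,  0.        ,  1.        ]])}
top {'fx': 425.94523176509824, 'fy': 425.94523176509824, 'cx': 254.7718996825876, 'cy': 192.83765339684197, 'pose': array([[ 0.00448427, -0.98564831,  0.16875219,  0.37870734],
       [-0.99987837, -0.00189867,  0.01548011,  0.04580665],
       [-0.01493754, -0.16880108, -0.98553694,  1.08392495],
       [ 0.        ,  0.        ,  0.        ,  1.        ]])}
```

View pics/side0.png

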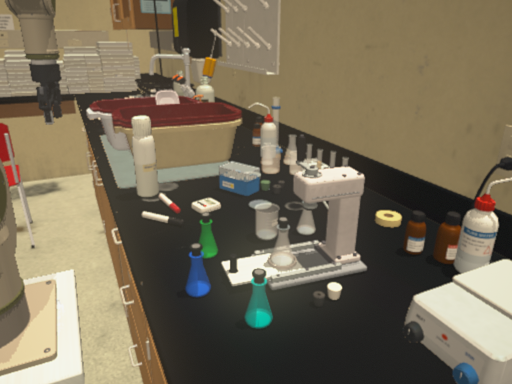

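View pics/top0.png

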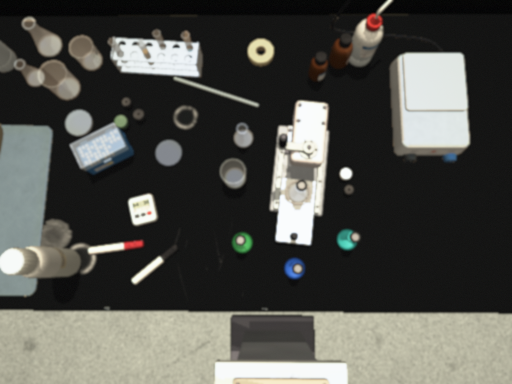

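```bash
python3 - <<'E'
import cv2,numpy as np
t=cv2.imread("pics/top0.png");s=cv2.imread("pics/side0.png")
a=cv2.resize(t[90:255,235:375],None,fx=4,fy=3.6*4/3.6,interpolation=cv2.INTER_CUBIC)
b=cv2.resize(s[140:300,215:375],None,fx=3.7,fy=3.7,interpolation=cv2.INTER_CUBIC)
cv2.imwrite("pics/top0c.png",cv2.resize(a,None,fx=.9,fy=.9));cv2.imwrite("pics/side0c.png",b)
E
```

```text
(no output)
```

View pics/top0c.png

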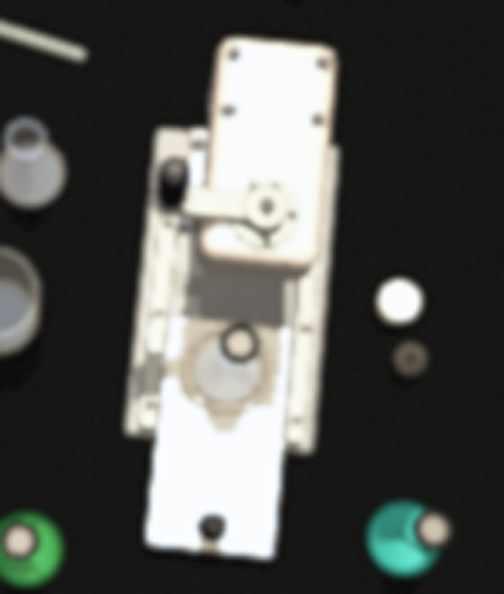

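View pics/side0c.png

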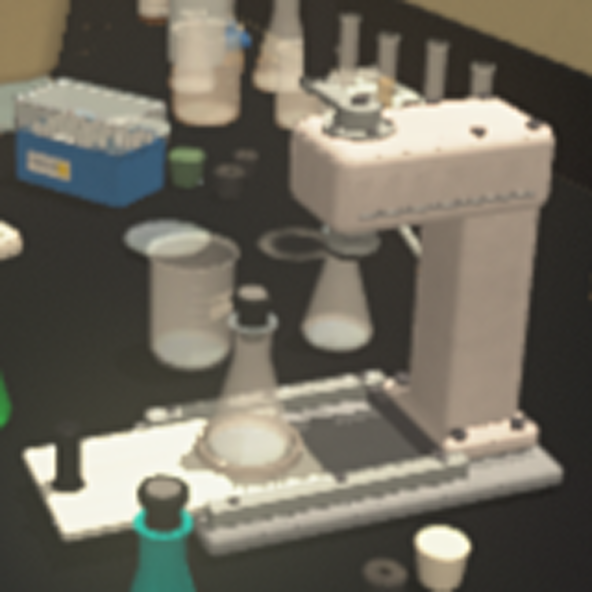

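```bash
cat > h.py <<'E'
import numpy as np,cv2
from workcell import manip,cams
def ray(n,u,v,z):
    i=cams.camera_info(n);P=i["pose"]
    d=P[:3,:3]@np.array([(u-i["cx"])/i["fx"],(v-i["cy"])/i["fy"],1]);o=P[:3,3]
    return o+d*(z-o[2])/d[2]
def proj(n,p):
    i=cams.camera_info(n);P=i["pose"]
    q=P[:3,:3].T@(np.asarray(p)-P[:3,3]);return np.round([i["fx"]*q[0]/q[2]+i["cx"],i["fy"]*q[1]/q[2]+i["cy"]],1)
E
python3 - <<'E'
from h import *
np.set_printoptions(precision=4,suppress=True)
t=cv2.imread("pics/top0.png");s=cv2.imread("pics/side0.png")
def blob(im,x0,x1,y0,y1,th,name):
    m=(im[y0:y1,x0:x1].max(2)<th).astype(np.uint8)
    n,l,st,c=cv2.connectedComponentsWithStats(m)
    for k in range(1,n):
        if st[k,4]>5: print(name,st[k,:4]+[x0,y0,0,0],st[k,4],c[k]+[x0,y0])
blob(t,286,304,228,242,110,"knob top")
blob(t,274,292,130,152,90,"grip top")
blob(s,222,245,250,280,70,"knob side")
k=ray("top",294,236,.060);print("knob",k,proj("side",[*k[:2],.062]),proj("side",[*k[:2],.024]))
for z in(.285,.26,.233):print("grip",z,ray("top",282.8,140,z))
for z in(.24,.25):print("hub",z,ray("top",309.2,147.5,z),ray("side",311,171,z))
# plate corners
for c in[(146,546),(275,558),(168,318),(288,325)]:
    print("plate",ray("top",235+c[0]/3.6,90+c[1]/3.6,.024))
for c in[(222,42),(336,48),(204,256),(308,268)]:
    print("head",ray("top",235+c[0]/3.6,90+c[1]/3.6,.218))
print("flask ring",ray("top",235+227/3.6,90+375/3.6,.03))
print("stopper top",ray("top",235+240/3.6,90+342/3.6,.127),ray("side",215+253/3.7,140+293/3.7,.127))
E
```

```text
knob top [291 234   6   6] 30 [293.3667 236.3667]
grip top [274 130   3  22] 54 [274.8333 138.9444]
grip top [279 137   8  12] 70 [282.1143 142.3429]
knob side [222 250  23  22] 258 [232.2597 256.814 ]
knob side [222 268   6  12] 42 [223.6667 275.1667]
knob [ 0.4494 -0.0325  0.06  ] [231.2 255.5] [231.5 271.3]
grip 0.285 [0.6197 0.0044 0.285 ]
grip 0.26 [0.6273 0.0031 0.26  ]
grip 0.233 [0.6354 0.0017 0.233 ]
hub 0.24 [ 0.6174 -0.0518  0.24  ] [ 0.5977 -0.0838  0.24  ]
hub 0.25 [ 0.6146 -0.0506  0.25  ] [ 0.5811 -0.1087  0.25  ]
plate [0.4377 0.0105 0.024 ]
plate [ 0.4298 -0.0779  0.024 ]
plate [ 0.5977 -0.0056  0.024 ]
plate [ 0.5928 -0.0899  0.024 ]
head [ 0.7249 -0.0293  0.218 ]
head [ 0.7211 -0.0967  0.218 ]
head [ 0.5943 -0.0173  0.218 ]
head [ 0.5872 -0.0773  0.218 ]
flask ring [ 0.556  -0.0461  0.03  ]
stopper top [ 0.5609 -0.0462  0.127 ] [ 0.5624 -0.0447  0.127 ]
```

```bash
python3 - <<'E'
from h import *
np.set_printoptions(precision=4,suppress=True)
for n,u,v in[("blue",294,268),("teal",349,238),("green",241,242)]:
    for z in(.095,.11):print(n,z,ray("top",u,v,z),"side",proj("side",ray("top",u,v,z)))
x=np.array([np.cos(np.radians(-6)),np.sin(np.radians(-6)),0]);y=np.array([-x[1],x[0],0])
k=np.array([.449,-.0325,0]);A=k+.17*x;G=A+.055*y
print(A,G)
t=cv2.imread("pics/top0.png");s=cv2.imread("pics/side0.png")
def mk(im,n,pts,x0,x1,y0,y1,f):
    c=cv2.resize(im[y0:y1,x0:x1],None,fx=f,fy=f,interpolation=cv2.INTER_CUBIC)
    for p,col in pts:
        q=(proj(n,p)+.5-[x0,y0])*f;cv2.circle(c,tuple(int(a) for a in q),3,col,-1)
    return c
z=lambda p,h:[p[0],p[1],h]
pts=[(z(G,.285),(0,0,255)),(z(G,.233),(0,255,0)),(z(A,.218),(255,0,0)),(z(A,.24),(0,0,255)),(z(k,.062),(0,0,255)),(z(k,.024),(0,255,0)),(z(k+.11*x,.024),(255,0,0)),(z(A-.028*x+.035*y,.218),(255,0,255)),(z(A-.028*x-.035*y,.218),(255,0,255))]
cv2.imwrite("pics/m1.png",mk(t,"top",pts,255,345,95,250,3.8));cv2.imwrite("pics/m2.png",mk(s,"side",pts,215,375,140,300,3.7))
E
```

```text
blue 0.095 [ 0.3741 -0.029   0.095 ] side [194.4 248.3]
blue 0.11 [ 0.3741 -0.0279  0.11  ] side [193.9 241.2]
teal 0.095 [ 0.4428 -0.1565  0.095 ] side [253.9 273.2]
teal 0.11 [ 0.4418 -0.1534  0.11  ] side [252.7 265.1]
green 0.095 [0.4327 0.0927 0.095 ] side [203.4 218.4]
green 0.11 [0.4319 0.0919 0.11  ] side [202.9 212.5]
[ 0.6181 -0.0503  0.    ] [0.6238 0.0044 0.    ]
```

View pics/m1.png

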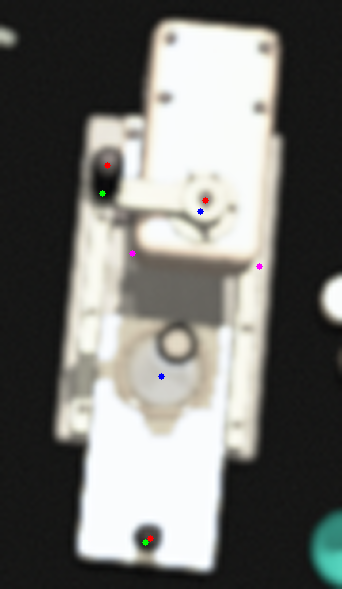

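View pics/m2.png

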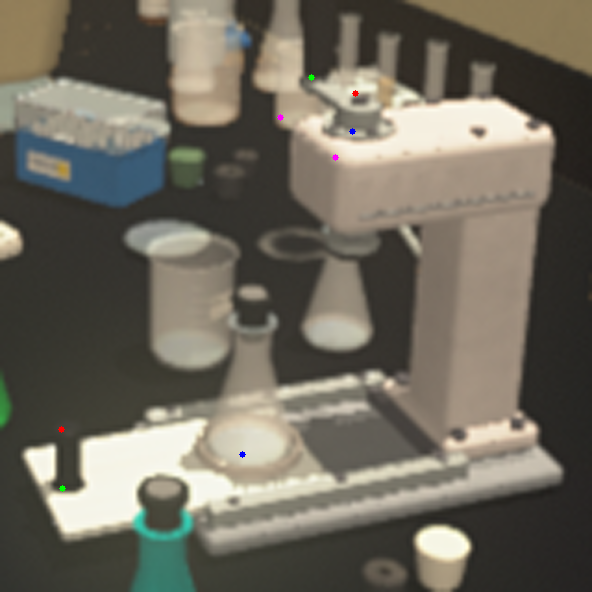

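```bash
python3 - <<'E'
from h import *
t=cv2.imread("pics/top0.png");s=cv2.imread("pics/side0.png")
a=cv2.resize(t[125:165,268:328],None,fx=9,fy=9,interpolation=cv2.INTER_CUBIC)
b=cv2.resize(s[140:190,280:340],None,fx=9,fy=9,interpolation=cv2.INTER_CUBIC)
g=lambda c:(255*(np.clip(c/255.,0,1)**.5)).astype(np.uint8)
cv2.imwrite("pics/e1.png",g(a));cv2.imwrite("pics/e2.png",g(b))
E
```

```text
(no output)
```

View pics/e1.png

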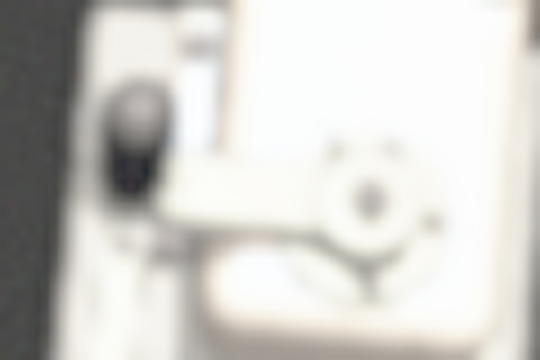

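View pics/e2.png

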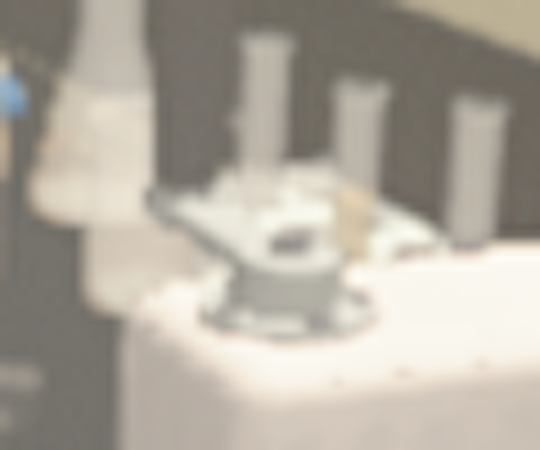

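```bash
python3 - <<'E'
from h import *
np.set_printoptions(precision=4,suppress=True)
print("bottle base side",ray("side",148,192,0))
b=ray("side",148,192,0)
for z in(.15,.2,.25):print(proj("side",[b[0],b[1],z]),ray("top",15,262,z))
print("grip",ray("top",282.9,137.3,.285),"hub",ray("top",308.7,146.7,.243))
print("stand",ray("side",300,150,.2))
E
```

```text
bottle base side [0.3903 0.5506 0.    ]
[143.6 147.6] [0.3845 0.5832 0.15  ]
[142.1 132. ] [0.3841 0.5544 0.2   ]
[140.5 115.9] [0.3838 0.5257 0.25  ]
grip [0.6252 0.0041 0.285 ] hub [ 0.6183 -0.0504  0.243 ]
stand [0.732  0.1753 0.2   ]
```

Call:
move_arm(claw=[0.6, 0.6, 0.6, 0.6, 0.6, 0.6, 0.6, 0.6], dp=[[0, 0, -0.19], [0, 0, -0.19], [0, 0, -0.19], [0, 0, -0.19], [-0.141, 0.12, 0], [-0.141, 0.12, 0], [-0.141, 0.12, 0], [-0.141, 0.12, 0]], turn=[[0, 0, -0.0886], [0, 0, -0.0886], [0, 0, 0], [0, 0, 0], [0, 0, 0], [0, 0, 0], [0, 0, 0], [0, 0, 0]], grip_force=40)

```text
clock: 0.77
position: [0.2352, 0.4828, 0.383]
ee_rot: [0.743, 0.669, -0.0, 0.0]
ft_force: [0.6, 0.1, 0.0]
grip_width: 0.601
```

Call:
move_arm(claw=[0.6, 0.6, 0.6, 0.6, 0.6, 0.6, 0.6, 0.6], dp=[[-0.141, 0.12, 0], [-0.141, 0.12, 0], [-0.141, 0.12, 0], [-0.141, 0.12, 0], [-0.141, 0.12, 0], [-0.141, 0.12, 0], [-0.178, 0.068, 0], [-0.178, 0.068, 0]], turn=[[0, 0, 0], [0, 0, 0], [0, 0, 0], [0, 0, 0], [0, 0, 0], [0, 0, 0], [0, 0, 0], [0, 0, 0]])

```text
clock: 1.43
position: [0.3801, 0.2254, 0.3828]
ee_rot: [0.743, 0.669, -0.0, -0.0]
ft_force: [0.3, 0.2, 0.6]
grip_width: 0.599
```

Call:
move_arm(claw=[0.6, 0.6, 0.6, 0.6, 0.6, 0.6, 0.6], dp=[[-0.178, 0.068, 0], [-0.178, 0.068, 0], [-0.178, 0.068, 0], [-0.178, 0.068, 0], [-0.178, 0.068, 0], [-0.178, 0.068, 0], [-0.178, 0.068, 0]], turn=[[0, 0, 0], [0, 0, 0], [0, 0, 0], [0, 0, 0], [0, 0, 0], [0, 0, 0], [0, 0, 0]])

```text
clock: 2.02
position: [0.4482, -0.0324, 0.3832]
ee_rot: [0.743, 0.669, 0.0, -0.0]
ft_force: [1.6, 0.9, -1.1]
grip_width: 0.599
```

```bash
python3 - <<'E'
from h import *
o=manip.get_obs();p=o["position"];print(o["clock"],p,o["ft_force"],o["joint_pos"])
d=np.array([.449,-.0325])-p[:2];xt=np.array([.1045,.9945]);yt=np.array([.9945,-.1045]);print("dp x,y share",d@xt/.2,d@yt/.2)
E
```

```text
2.0167 [ 0.4482286  -0.03244177  0.38319408] [ 1.55293326  0.93877742 -1.06006181] [-0.71278592 -0.16274936  0.60109842  1.64881582  0.09147626  1.62699864
  1.35353389]
dp x,y share 0.00011349897143616536 0.0038662320275670904
```

Call:
move_arm(claw=[0.6, 0.6, 0.6, 0.6, 0.6, 0.6, 0.6, 0.6], dp=[[0, 0.004, 0.2], [0, 0, 0.2], [0, 0, 0.2], [0, 0, 0.2], [0, 0, 0.2], [0, 0, 0.2], [0, 0, 0.2], [0, 0, 0]], turn=[[0, 0, 0], [0, 0, 0], [0, 0, 0], [0, 0, 0], [0, 0, 0], [0, 0, 0], [0, 0, 0], [0, 0, 0]])

```text
clock: 2.68
position: [0.4444, -0.0309, 0.0972]
ee_rot: [0.743, 0.669, -0.005, -0.002]
ft_force: [-2.0, 0.2, -0.2]
grip_width: 0.601
```

```bash
python3 - <<'E'
from h import *
s=cams.camera("side")[:,:,::-1];o=manip.get_obs();print(o["position"],o["ft_force"])
cv2.imwrite("pics/s1.png",cv2.resize(s[60:320,150:400],None,fx=2.3,fy=2.3))
E
```

```text
[ 0.44644165 -0.0310002   0.10092367] [ 1.21924146 -0.66213623 -0.07867097]
```

View pics/s1.png

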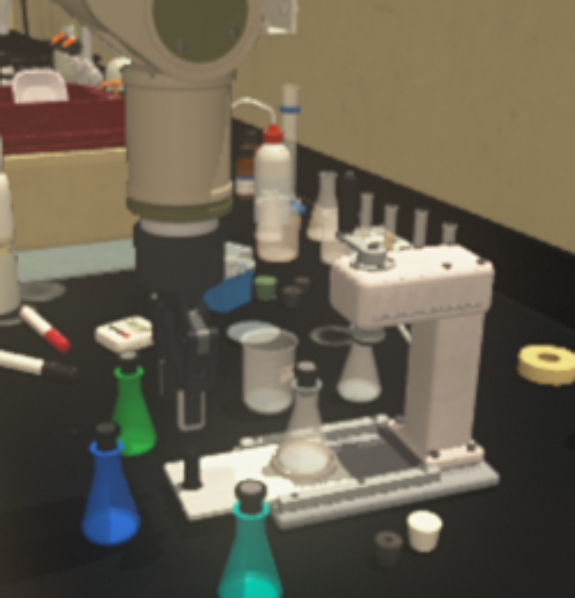

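Call:
move_arm(claw=[0.6, 0.6, 0.6, 0, 0, 0, 0], dp=[[0, 0, 0.15], [0, 0, 0.14], [0, 0, 0], [0, 0, 0], [0, 0, 0], [0, 0, 0], [0, 0, 0]], turn=[[0, 0, 0], [0, 0, 0], [0, 0, 0], [0, 0, 0], [0, 0, 0], [0, 0, 0], [0, 0, 0]], grip_force=30)

```text
clock: 3.32
position: [0.4508, -0.0325, 0.0479]
ee_rot: [0.744, 0.669, 0.001, 0.001]
ft_force: [-2.3, -10.3, 10.2]
grip_width: 0.166
```

Call:
move_arm(claw=[0, 0, 0, 0, 0, 0], dp=[[0, 0, 0], [0, 0.05, 0], [0, 0.06, 0], [0, 0.06, 0], [0, 0.06, 0], [0, 0, 0]], turn=[[0, 0, 0], [0, 0, 0], [0, 0, 0], [0, 0, 0], [0, 0, 0], [0, 0, 0]])

```text
clock: 3.82
position: [0.4982, -0.0375, 0.0479]
ee_rot: [0.744, 0.669, 0.001, 0.002]
ft_force: [1.3, -7.8, 6.5]
grip_width: 0.165
```

Call:
move_arm(claw=[0, 0, 0, 0, 0], dp=[[0, 0.035, 0], [0, 0.03, 0], [0, 0.02, 0], [0, 0, 0], [0, 0, 0]], turn=[[0, 0, 0], [0, 0, 0], [0, 0, 0], [0, 0, 0], [0, 0, 0]])

```text
clock: 4.23
position: [0.5108, -0.0389, 0.0476]
ee_rot: [0.744, 0.668, -0.001, -0.001]
ft_force: [-14.4, -6.6, 20.1]
grip_width: 0.169
```

Call:
move_arm(claw=[0.6, 0.6, 0.6, 0.6], dp=[[0, 0, 0], [0, 0, 0], [0, 0, 0], [0, 0, -0.15]], turn=[[0, 0, 0], [0, 0, 0], [0, 0, 0], [0, 0, 0]])

```text
clock: 4.57
position: [0.5094, -0.0364, 0.0725]
ee_rot: [0.743, 0.67, -0.002, -0.002]
ft_force: [-0.8, 1.4, -0.3]
grip_width: 0.602
```

Call:
move_arm(claw=[0.6, 0.6, 0.6, 0.6, 0.6, 0.6, 0.6, 0.6], dp=[[0, 0, -0.2], [0, 0, -0.2], [0, 0, -0.2], [0, 0, -0.2], [0, 0, -0.2], [0, 0, -0.2], [0, 0, -0.1], [0, 0, 0]], turn=[[0, 0, 0], [0, 0, 0], [0, 0, 0], [0, 0, 0], [0, 0, 0], [0, 0, 0], [0, 0, 0], [0, 0, 0]])

```text
clock: 5.23
position: [0.5135, -0.0372, 0.3409]
ee_rot: [0.743, 0.669, 0.004, 0.002]
ft_force: [0.2, 0.2, -0.1]
grip_width: 0.598
```

```bash
python3 - <<'E'
from h import *
s=cams.camera("side")[:,:,::-1];t=cams.camera("top")[:,:,::-1];o=manip.get_obs();print(o["clock"],o["position"],o["ft_force"],o["ee_rot"])
cv2.imwrite("pics/s2.png",np.hstack([cv2.resize(s[120:310,215:375],None,fx=2.4,fy=2.4),cv2.resize(t[80:270,245:375],None,fx=2.4,fy=2.4)]))
cv2.imwrite("pics/s2f.png",s);cv2.imwrite("pics/t2f.png",t)
E
```

```text
5.3333 [ 0.51211139 -0.03699668  0.33631693] [ 0.02922903 -0.1456767  -0.42152274] [7.43030837e-01 6.69256236e-01 1.04669393e-03 4.13155154e-04]
```

View pics/s2.png

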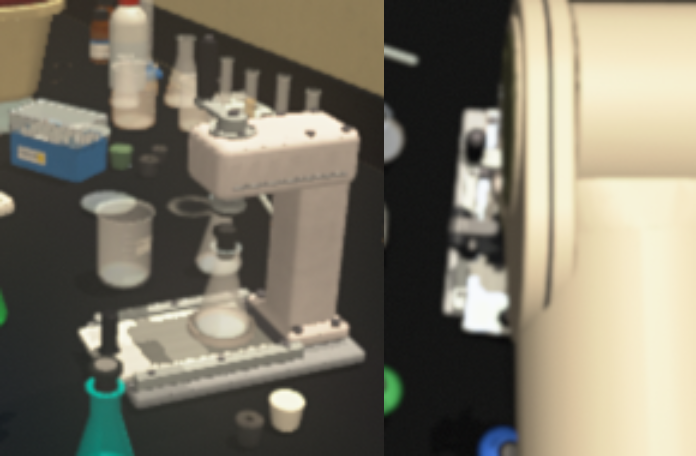

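Call:
move_arm(claw=[0.5, 0.5, 0.5, 0.5, 0.5, 0.5], dp=[[0.066, 0.134, 0], [0.066, 0.134, 0], [0.066, 0.134, 0], [0.066, 0.133, 0], [0, 0, 0], [0, 0, 0]], turn=[[0, 0, 0], [0, 0, 0], [0, 0, 0], [0, 0, 0], [0, 0, 0], [0, 0, 0]])

```text
clock: 5.83
position: [0.624, 0.005, 0.3325]
ee_rot: [0.743, 0.669, -0.002, -0.001]
ft_force: [-0.2, -0.5, 0.1]
grip_width: 0.503
```

```bash
python3 - <<'E'
from h import *
s=cams.camera("side")[:,:,::-1];o=manip.get_obs();print(o["clock"],o["position"],o["ft_force"],o["joint_pos"])
cv2.imwrite("pics/s3.png",cv2.resize(s[60:220,250:400],None,fx=3.7,fy=3.7,interpolation=cv2.INTER_CUBIC))
p=o["position"];d=np.array([.6240,.0043])-p[:2];xt=np.array([.1045,.9945]);yt=np.array([.9945,-.1045]);print("dp x,y share",d@xt/.2,d@yt/.2)
print(proj("side",[.624,.0043,.285]),proj("side",p), proj("side",[.5087,-.0388,.062]))
E
```

```text
5.8833 [0.6233553  0.00387303 0.33369405] [-0.72449248 -0.2865781   0.12943653] [-0.61261501  0.34938053  0.72718575  1.32232533 -0.22783306  1.55655462
  1.55315228]
dp x,y share 0.002459981866937006 0.002982674175937815
[300.1 136.8] [301.  113.7] [258.6 250.7]
```

View pics/s3.png

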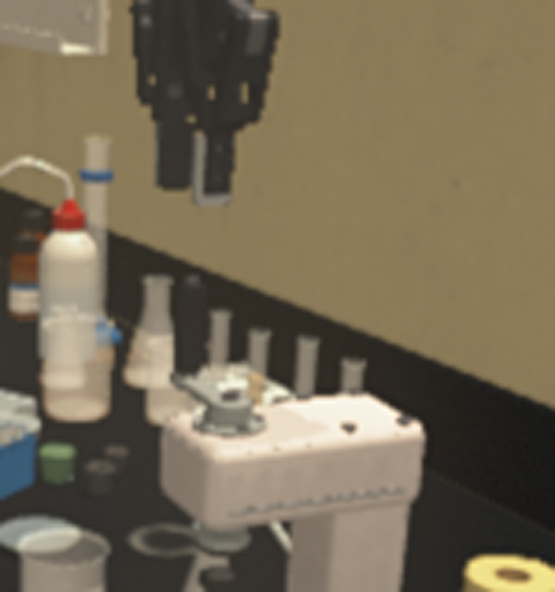

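Call:
move_arm(claw=[0.5, 0.5, 0.5, 0.5, 0.5, 0, 0, 0], dp=[[0.002, 0.003, 0.12], [0, 0, 0.12], [0, 0, 0.12], [0, 0, 0.087], [0, 0, 0], [0, 0, 0], [0, 0, 0], [0, 0, 0]], turn=[[0, 0, 0], [0, 0, 0], [0, 0, 0], [0, 0, 0], [0, 0, 0], [0, 0, 0], [0, 0, 0], [0, 0, 0]], grip_force=50)

```text
clock: 6.55
position: [0.6248, 0.0043, 0.2478]
ee_rot: [0.743, 0.669, 0.001, 0.001]
ft_force: [-0.0, 1.2, 2.5]
grip_width: 0.203
```

```bash
python3 - <<'E'
from h import *
o=manip.get_obs();print(o["clock"],o["position"],o["ft_force"],o["torque"],o["grip_width"])
s=cams.camera("side")[:,:,::-1]
cv2.imwrite("pics/s4.png",cv2.resize(s[60:220,250:400],None,fx=3.7,fy=3.7,interpolation=cv2.INTER_CUBIC))
o=manip.get_obs();print(o["clock"],o["position"],o["ft_force"])
E
```

```text
6.55 [0.62477248 0.0042795  0.24777966] [-0.03466256  1.19963656  2.50771482] [-0.05722077  0.23750897 -0.01496454] 0.20298067665801414
6.6 [0.62485081 0.00426011 0.24774185] [-0.81282294 -0.6588811   4.24546181]
```

View pics/s4.png

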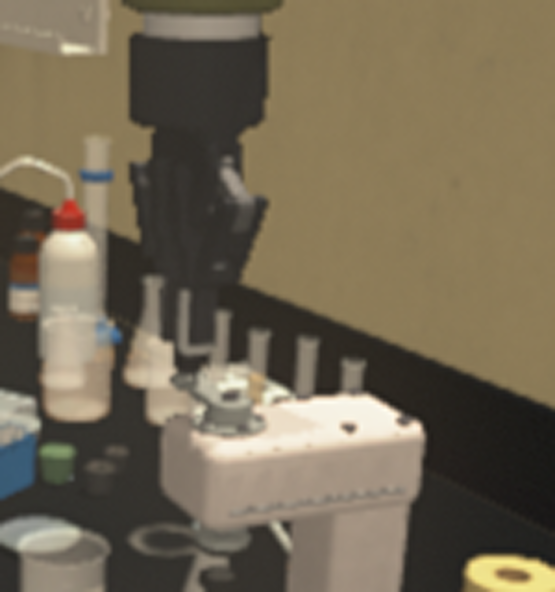

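Call:
move_arm(claw=[0, 0, 0, 0, 0, 0], dp=[[-0.0094, 0.0712, 0], [-0.0275, 0.0663, 0], [-0.0437, 0.057, 0], [-0.057, 0.0437, 0], [0, 0, 0], [0, 0, 0]], turn=[[0, 0, 0], [0, 0, 0], [0, 0, 0], [0, 0, 0], [0, 0, 0], [0, 0, 0]])

```text
clock: 7.1
position: [0.6696, -0.0292, 0.2476]
ee_rot: [0.744, 0.669, 0.001, 0.001]
ft_force: [-1.8, -0.6, 7.6]
grip_width: 0.211
```

```bash
cat >> h.py <<'E'
XT=np.array([.1045,.9945]);YT=np.array([.9945,-.1045]);AX=np.array([.6181,-.0504])
import json
def st(ax=AX):
    o=manip.get_obs();d=o["position"][:2]-ax;th=np.arctan2(d@YT,d@XT);f=o["ft_force"][:2]
    er=np.cos(th)*XT+np.sin(th)*YT;et=-np.sin(th)*XT+np.cos(th)*YT
    open("log.txt","a").write(json.dumps([o["clock"],*map(float,o["position"]),*map(float,o["ft_force"])])+"\n")
    print("t %.2f pos %s r %.2f mm th %.2f deg | f rad %.2f tan %.2f z %.2f | w %.3f q %s"%(o["clock"],np.round(o["position"],4),1e3*np.hypot(*d),np.degrees(th),f@er,f@et,o["ft_force"][2],o["grip_width"],np.round(o["ee_rot"],3)))
E
python3 -c "from h import *;st()"
```

```text
t 7.10 pos [ 0.6696 -0.0292  0.2476] r 55.71 mm th 61.64 deg | f rad -1.85 tan -0.12 z 7.59 | w 0.211 q [0.744 0.669 0.001 0.001]
```

Call:
move_arm(claw=[0, 0, 0, 0, 0, 0, 0, 0], dp=[[-0.0663, 0.0275, 0], [-0.0712, 0.0094, 0], [-0.0712, -0.0094, 0], [-0.0663, -0.0275, 0], [-0.057, -0.0437, 0], [-0.0437, -0.057, 0], [-0.0275, -0.0663, 0], [-0.0094, -0.0712, 0]], turn=[[0, 0, 0], [0, 0, 0], [0, 0, 0], [0, 0, 0], [0, 0, 0], [0, 0, 0], [0, 0, 0], [0, 0, 0]])

```text
clock: 7.77
position: [0.6132, -0.1053, 0.2476]
ee_rot: [0.743, 0.669, 0.001, 0.001]
ft_force: [1.8, 3.6, 6.1]
grip_width: 0.206
```

```bash
python3 -c "from h import *;st()"
```

```text
t 7.77 pos [ 0.6132 -0.1053  0.2476] r 55.15 mm th 179.10 deg | f rad -3.77 tan -1.51 z 6.11 | w 0.206 q [0.743 0.669 0.001 0.001]
```

Call:
move_arm(claw=[0, 0, 0, 0, 0], dp=[[0.0094, -0.0712, 0], [0.0275, -0.0663, 0], [0.0437, -0.057, 0], [0.057, -0.0437, 0], [0, 0, 0]], turn=[[0, 0, 0], [0, 0, 0], [0, 0, 0], [0, 0, 0], [0, 0, 0]])

```text
clock: 8.18
position: [0.5676, -0.0706, 0.2476]
ee_rot: [0.742, 0.67, 0.001, -0.0]
ft_force: [-4.9, -1.6, 9.0]
grip_width: 0.208
```

```bash
python3 -c "from h import *;st()"
```

```text
t 8.18 pos [ 0.5676 -0.0706  0.2476] r 54.35 mm th -117.85 deg | f rad 5.12 tan 0.29 z 8.97 | w 0.208 q [ 0.742  0.67   0.001 -0.   ]
```

Call:
move_arm(claw=[0, 0, 0, 0, 0], dp=[[0.0663, -0.0275, 0], [0.0712, -0.0094, 0], [0.0712, 0.0094, 0], [0.0663, 0.0275, 0], [0, 0, 0]], turn=[[0, 0, 0], [0, 0, 0], [0, 0, 0], [0, 0, 0], [0, 0, 0]])

```text
clock: 8.6
position: [0.5765, -0.0152, 0.2475]
ee_rot: [0.742, 0.67, 0.002, 0.001]
ft_force: [-1.9, 0.1, 9.4]
grip_width: 0.209
```

```bash
python3 -c "from h import *;st()"
```

```text
t 8.60 pos [ 0.5765 -0.0152  0.2475] r 54.56 mm th -55.76 deg | f rad 1.53 tan -1.19 z 9.36 | w 0.209 q [0.742 0.67  0.002 0.001]
```

Call:
move_arm(claw=[0, 0, 0, 0, 0], dp=[[0.057, 0.0437, 0], [0.0437, 0.057, 0], [0.0275, 0.0663, 0], [0.0094, 0.0712, 0], [0, 0, 0]], turn=[[0, 0, 0], [0, 0, 0], [0, 0, 0], [0, 0, 0], [0, 0, 0]])

```text
clock: 9.02
position: [0.6266, 0.0041, 0.2476]
ee_rot: [0.743, 0.669, 0.001, 0.001]
ft_force: [-4.1, -0.6, 11.6]
grip_width: 0.213
```

```bash
python3 - <<'E'
from h import *
st()
s=cams.camera("side")[:,:,::-1]
cv2.imwrite("pics/s5.png",cv2.resize(s[150:310,220:380],None,fx=3.7,fy=3.7,interpolation=cv2.INTER_CUBIC));st()
E
```

```text
t 9.02 pos [0.6266 0.0041 0.2476] r 55.15 mm th 2.85 deg | f rad -1.22 tan -3.97 z 11.64 | w 0.213 q [0.743 0.669 0.001 0.001]
t 9.07 pos [0.6258 0.0042 0.2476] r 55.15 mm th 2.07 deg | f rad -1.62 tan -3.24 z 10.35 | w 0.210 q [0.743 0.669 0.001 0.001]
```

View pics/s5.png

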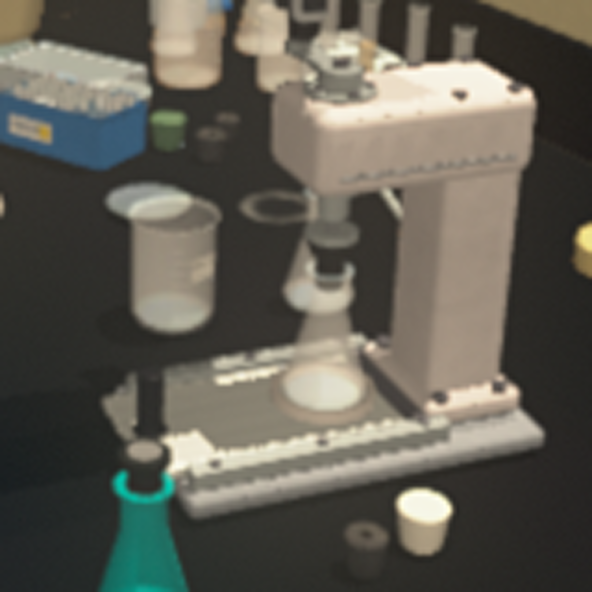

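Call:
move_arm(claw=[0, 0, 0, 0, 0, 0], dp=[[-0.0094, 0.0712, 0], [-0.0275, 0.0663, 0], [-0.0437, 0.057, 0], [-0.057, 0.0437, 0], [0, 0, 0], [0, 0, 0]], turn=[[0, 0, 0], [0, 0, 0], [0, 0, 0], [0, 0, 0], [0, 0, 0], [0, 0, 0]])

```text
clock: 9.57
position: [0.6693, -0.0284, 0.2475]
ee_rot: [0.743, 0.669, 0.001, 0.0]
ft_force: [-5.6, 0.4, 10.4]
grip_width: 0.206
```

```bash
python3 -c "from h import *;st()"
```

```text
t 9.57 pos [ 0.6693 -0.0284  0.2475] r 55.77 mm th 60.77 deg | f rad -5.00 tan -2.63 z 10.37 | w 0.206 q [0.743 0.669 0.001 0.   ]
```

Call:
move_arm(claw=[0, 0, 0, 0, 0], dp=[[-0.0663, 0.0275, 0], [-0.0712, 0.0094, 0], [-0.0712, -0.0094, 0], [0, 0, 0], [0, 0, 0]], turn=[[0, 0, 0], [0, 0, 0], [0, 0, 0], [0, 0, 0], [0, 0, 0]])

```text
clock: 9.98
position: [0.6705, -0.0695, 0.2476]
ee_rot: [0.743, 0.669, 0.001, 0.0]
ft_force: [-1.2, 3.5, 8.0]
grip_width: 0.211
```

```bash
python3 -c "
from h import *
st()
s=cams.camera('side')[:,:,::-1]
cv2.imwrite('pics/s6.png',cv2.resize(s[190:270,280:340],None,fx=7,fy=7,interpolation=cv2.INTER_CUBIC));st()"
```

```text
t 9.98 pos [ 0.6705 -0.0695  0.2476] r 55.73 mm th 104.00 deg | f rad -2.29 tan -2.92 z 7.98 | w 0.211 q [0.743 0.669 0.001 0.   ]
t 10.03 pos [ 0.6707 -0.0689  0.2476] r 55.73 mm th 103.37 deg | f rad -1.07 tan -2.51 z 8.08 | w 0.205 q [0.743 0.67  0.001 0.   ]
```

View pics/s6.png

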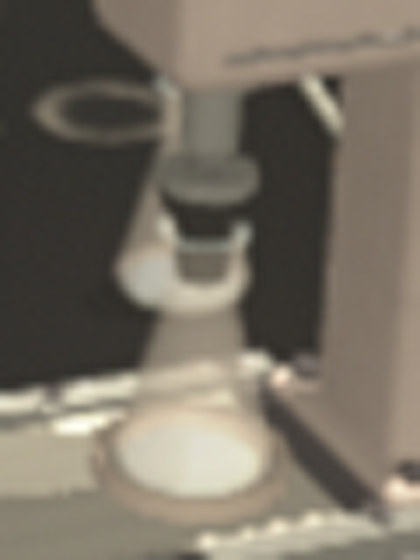

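```bash
cat >> h.py <<'E'
def avg(n=4,ax=AX):
    L=[]
    for i in range(n):
        im=cams.camera("side");o=manip.get_obs();L.append([*o["position"],*o["ft_force"],o["grip_width"]])
    m=np.mean(L,0);d=m[:2]-ax;th=np.arctan2(d@YT,d@XT);er=np.cos(th)*XT+np.sin(th)*YT;et=-np.sin(th)*XT+np.cos(th)*YT
    print("t %.2f r %.2f th %.2f rad %.2f tan %.2f z %.2f w %.3f tans %s"%(o["clock"],1e3*np.hypot(*d),np.degrees(th),m[3:5]@er,m[3:5]@et,m[5],m[6],[round(float(np.array(l[3:5])@et),1) for l in L]))
    return im
E
```

Call:
move_arm(claw=[0, 0, 0], dp=[[-0.0229, -0.0072, 0], [-0.0222, -0.0092, 0], [0, 0, 0]], turn=[[0, 0, 0], [0, 0, 0], [0, 0, 0]])

```text
clock: 10.28
position: [0.6666, -0.0776, 0.2477]
ee_rot: [0.743, 0.67, 0.002, 0.0]
ft_force: [1.4, 3.0, 6.9]
grip_width: 0.206
```

```bash
python3 -c "from h import *;avg()"
```

```text
t 10.48 r 55.64 th 112.60 rad -0.59 tan -3.32 z 7.05 w 0.208 tans [-3.4, -3.0, -3.1, -3.8]
```

Call:
move_arm(claw=[0, 0, 0], dp=[[-0.0213, -0.0111, 0], [-0.0202, -0.0129, 0], [0, 0, 0]], turn=[[0, 0, 0], [0, 0, 0], [0, 0, 0]])

```text
clock: 10.73
position: [0.6611, -0.0855, 0.2477]
ee_rot: [0.743, 0.67, 0.002, 0.001]
ft_force: [1.6, 2.3, 6.4]
grip_width: 0.21
```

```bash
python3 -c "from h import *;avg()"
```

```text
t 10.93 r 55.54 th 122.60 rad -0.14 tan -3.42 z 6.47 w 0.208 tans [-3.6, -3.2, -3.6, -3.3]
```

Call:
move_arm(claw=[0, 0, 0], dp=[[-0.019, -0.0146, 0], [-0.0177, -0.0162, 0], [0, 0, 0]], turn=[[0, 0, 0], [0, 0, 0], [0, 0, 0]])

```text
clock: 11.18
position: [0.6543, -0.0924, 0.2477]
ee_rot: [0.743, 0.669, 0.002, 0.001]
ft_force: [3.2, 1.2, 5.6]
grip_width: 0.211
```

```bash
python3 -c "from h import *;avg()"
```

```text
t 11.38 r 55.46 th 132.68 rad 1.40 tan -3.79 z 6.46 w 0.208 tans [-4.4, -3.8, -2.8, -4.1]
```

Call:
move_arm(claw=[0, 0, 0], dp=[[-0.0162, -0.0177, 0], [-0.0146, -0.019, 0], [0, 0, 0]], turn=[[0, 0, 0], [0, 0, 0], [0, 0, 0]])

```text
clock: 11.63
position: [0.6464, -0.098, 0.2477]
ee_rot: [0.743, 0.669, 0.002, 0.001]
ft_force: [3.1, -0.0, 5.7]
grip_width: 0.209
```

```bash
python3 -c "from h import *;avg()"
```

```text
t 11.83 r 55.35 th 142.76 rad 1.37 tan -3.13 z 6.52 w 0.205 tans [-2.5, -3.4, -3.4, -3.2]
```

Still sliding (~3 N); continue.

Call:
move_arm(claw=[0, 0, 0], dp=[[-0.0129, -0.0202, 0], [-0.0111, -0.0213, 0], [0, 0, 0]], turn=[[0, 0, 0], [0, 0, 0], [0, 0, 0]])

```text
clock: 12.08
position: [0.6376, -0.1021, 0.2477]
ee_rot: [0.743, 0.669, 0.002, 0.001]
ft_force: [3.2, -1.1, 7.0]
grip_width: 0.206
```

```bash
python3 -c "from h import *;avg()"
```

```text
t 12.28 r 55.24 th 152.86 rad 1.67 tan -3.32 z 7.03 w 0.207 tans [-2.9, -3.5, -3.4, -3.4]
```

Call:
move_arm(claw=[0, 0, 0], dp=[[-0.0092, -0.0222, 0], [0, 0, 0], [0, 0, 0]], turn=[[0, 0, 0], [0, 0, 0], [0, 0, 0]])

```text
clock: 12.53
position: [0.6334, -0.1034, 0.2477]
ee_rot: [0.743, 0.669, 0.002, 0.002]
ft_force: [3.9, -1.3, 6.8]
grip_width: 0.212
```

```bash
python3 -c "
from h import *
s=avg()[:,:,::-1]
cv2.imwrite('pics/s7.png',cv2.resize(s[190:270,280:340],None,fx=7,fy=7,interpolation=cv2.INTER_CUBIC))"
```

```text
t 12.73 r 55.21 th 157.80 rad 1.39 tan -3.25 z 6.64 w 0.206 tans [-3.3, -3.4, -2.8, -3.5]
```

View pics/s7.png

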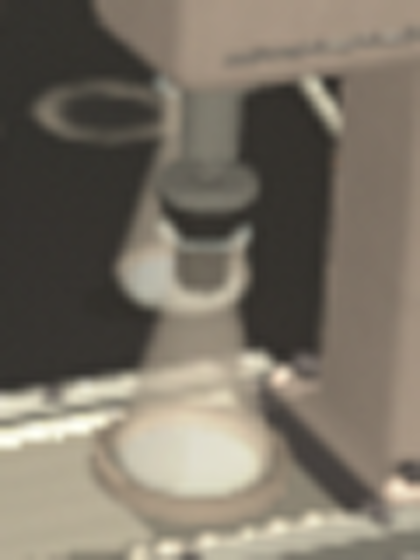

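Call:
move_arm(claw=[0, 0, 0, 0], dp=[[-0.0072, -0.0229, 0], [-0.0052, -0.0234, 0], [0, 0, 0], [0, 0, 0]], turn=[[0, 0, 0], [0, 0, 0], [0, 0, 0], [0, 0, 0]])

```text
clock: 13.07
position: [0.6238, -0.1052, 0.2477]
ee_rot: [0.743, 0.669, 0.001, 0.002]
ft_force: [3.3, -2.0, 6.6]
grip_width: 0.212
```

```bash
python3 -c "from h import *;avg()"
```

```text
t 13.27 r 55.11 th 167.90 rad 2.18 tan -3.58 z 6.54 w 0.208 tans [-3.7, -3.6, -3.4, -3.7]
```

Call:
move_arm(claw=[0, 0, 0, 0], dp=[[-0.0031, -0.0238, 0], [0, 0, 0], [0, 0, 0], [0, 0, 0]], turn=[[0, 0, 0], [0, 0, 0], [0, 0, 0], [0, 0, 0]])

```text
clock: 13.6
position: [0.6191, -0.1055, 0.2477]
ee_rot: [0.743, 0.669, 0.001, 0.002]
ft_force: [2.9, -1.4, 6.6]
grip_width: 0.205
```

```bash
python3 -c "from h import *;avg()"
```

```text
t 13.80 r 55.06 th 172.88 rad 1.92 tan -3.30 z 6.72 w 0.208 tans [-3.4, -3.4, -3.2, -3.1]
```

Call:
move_arm(claw=[0, 0, 0, 0], dp=[[-0.001, -0.024, 0], [0.001, -0.024, 0], [0, 0, 0], [0, 0, 0]], turn=[[0, 0, 0], [0, 0, 0], [0, 0, 0], [0, 0, 0]])

```text
clock: 14.13
position: [0.6094, -0.1046, 0.2477]
ee_rot: [0.743, 0.669, 0.001, 0.002]
ft_force: [2.0, -2.1, 5.7]
grip_width: 0.205
```

```bash
python3 -c "from h import *;avg()"
```

```text
t 14.33 r 54.92 th -177.00 rad 1.81 tan -3.05 z 6.80 w 0.209 tans [-3.2, -2.7, -3.6, -2.7]
```

Call:
move_arm(claw=[0, 0, 0, 0], dp=[[0.0031, -0.0238, 0], [0.0052, -0.0234, 0], [0, 0, 0], [0, 0, 0]], turn=[[0, 0, 0], [0, 0, 0], [0, 0, 0], [0, 0, 0]])

```text
clock: 14.67
position: [0.6001, -0.1022, 0.2477]
ee_rot: [0.743, 0.669, 0.001, 0.002]
ft_force: [3.6, -3.8, 7.5]
grip_width: 0.212
```

```bash
python3 -c "from h import *;avg()"
```

```text
t 14.87 r 54.82 th -166.94 rad 2.41 tan -3.43 z 6.83 w 0.209 tans [-3.3, -3.9, -3.5, -3.0]
```

Call:
move_arm(claw=[0, 0, 0, 0], dp=[[0.0072, -0.0229, 0], [0.0092, -0.0222, 0], [0, 0, 0], [0, 0, 0]], turn=[[0, 0, 0], [0, 0, 0], [0, 0, 0], [0, 0, 0]])

```text
clock: 15.2
position: [0.5914, -0.0981, 0.2476]
ee_rot: [0.743, 0.669, 0.001, 0.002]
ft_force: [2.1, -3.7, 7.9]
grip_width: 0.206
```

```bash
python3 -c "from h import *;avg()"
```

```text
t 15.40 r 54.73 th -156.87 rad 1.67 tan -3.28 z 6.77 w 0.207 tans [-3.1, -2.8, -3.6, -3.6]
```

Call:
move_arm(claw=[0, 0, 0, 0], dp=[[0.0111, -0.0213, 0], [0.0129, -0.0202, 0], [0, 0, 0], [0, 0, 0]], turn=[[0, 0, 0], [0, 0, 0], [0, 0, 0], [0, 0, 0]])

```text
clock: 15.73
position: [0.5835, -0.0926, 0.2476]
ee_rot: [0.743, 0.669, 0.001, 0.002]
ft_force: [2.0, -4.1, 7.5]
grip_width: 0.212
```

```bash
python3 -c "
from h import *
s=avg()[:,:,::-1]
cv2.imwrite('pics/s8.png',cv2.resize(s[190:270,280:340],None,fx=7,fy=7,interpolation=cv2.INTER_CUBIC))"
```

```text
t 15.93 r 54.63 th -146.83 rad 2.67 tan -3.42 z 7.52 w 0.210 tans [-3.1, -3.9, -3.5, -3.2]
```

View pics/s8.png

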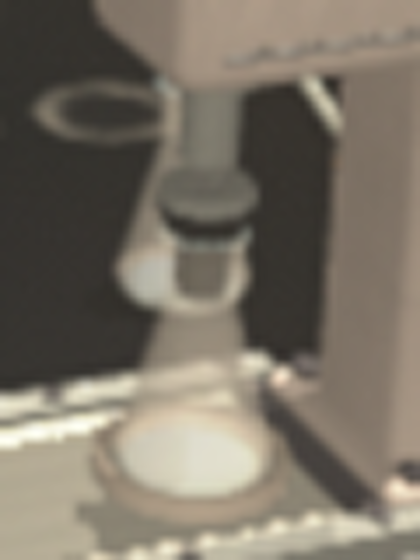

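Call:
move_arm(claw=[0, 0, 0, 0], dp=[[0.0146, -0.019, 0], [0.0162, -0.0177, 0], [0, 0, 0], [0, 0, 0]], turn=[[0, 0, 0], [0, 0, 0], [0, 0, 0], [0, 0, 0]])

```text
clock: 16.27
position: [0.5767, -0.0859, 0.2476]
ee_rot: [0.743, 0.669, 0.001, 0.001]
ft_force: [0.2, -4.5, 7.8]
grip_width: 0.207
```

```bash
python3 -c "from h import *;avg()"
```

```text
t 16.47 r 54.56 th -136.77 rad 2.61 tan -3.09 z 8.12 w 0.208 tans [-3.3, -3.9, -2.7, -2.5]
```

Call:
move_arm(claw=[0, 0, 0, 0], dp=[[0.0177, -0.0162, 0], [0.019, -0.0146, 0], [0, 0, 0], [0, 0, 0]], turn=[[0, 0, 0], [0, 0, 0], [0, 0, 0], [0, 0, 0]])

```text
clock: 16.8
position: [0.5714, -0.0784, 0.2476]
ee_rot: [0.744, 0.669, 0.001, 0.002]
ft_force: [1.3, -5.9, 7.9]
grip_width: 0.21
```

```bash
python3 -c "from h import *;avg()"
```

```text
t 17.00 r 54.49 th -127.12 rad 2.42 tan -5.20 z 7.73 w 0.207 tans [-4.9, -5.3, -5.2, -5.4]
```

Call:
move_arm(claw=[0, 0, 0, 0], dp=[[0.012, -0.0079, 0], [0, 0, 0], [0, 0, 0], [0, 0, 0]], turn=[[0, 0, 0], [0, 0, 0], [0, 0, 0], [0, 0, 0]])

```text
clock: 17.33
position: [0.5702, -0.0763, 0.2476]
ee_rot: [0.744, 0.668, 0.001, 0.002]
ft_force: [0.7, -7.1, 6.9]
grip_width: 0.208
```

```bash
python3 -c "from h import *;avg(6)"
```

```text
t 17.63 r 54.46 th -124.38 rad 2.22 tan -5.93 z 7.71 w 0.208 tans [-6.0, -5.8, -5.2, -5.2, -6.5, -6.9]
```

Call:
move_arm(claw=[0, 0, 0, 0], dp=[[0.007, -0.0042, 0], [0, 0, 0], [0, 0, 0], [0, 0, 0]], turn=[[0, 0, 0], [0, 0, 0], [0, 0, 0], [0, 0, 0]])

```text
clock: 17.97
position: [0.5695, -0.075, 0.2476]
ee_rot: [0.744, 0.668, 0.0, 0.002]
ft_force: [1.2, -6.4, 8.4]
grip_width: 0.206
```

```bash
python3 -c "
from h import *
s=avg(6)[:,:,::-1]
cv2.imwrite('pics/s9.png',cv2.resize(s[190:270,280:340],None,fx=7,fy=7,interpolation=cv2.INTER_CUBIC))"
```

```text
t 18.27 r 54.45 th -122.80 rad 2.13 tan -6.51 z 7.27 w 0.207 tans [-6.7, -6.4, -6.8, -7.2, -6.7, -5.3]
```

View pics/s9.png

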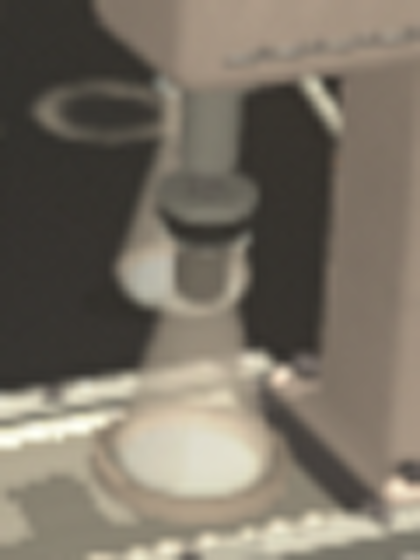

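Call:
move_arm(claw=[0, 0, 0, 0, 0, 0, 0, 0], dp=[[-0.0557, 0.043, 0], [-0.0437, 0.057, 0], [-0.0275, 0.0663, 0], [-0.0094, 0.0712, 0], [0.0094, 0.0712, 0], [0.0275, 0.0663, 0], [0.0437, 0.057, 0], [0.057, 0.0437, 0]], turn=[[0, 0, 0], [0, 0, 0], [0, 0, 0], [0, 0, 0], [0, 0, 0], [0, 0, 0], [0, 0, 0], [0, 0, 0]])

```text
clock: 18.93
position: [0.6645, -0.0816, 0.2475]
ee_rot: [0.743, 0.669, 0.001, 0.0]
ft_force: [-6.9, 5.3, 9.3]
grip_width: 0.211
```

```bash
python3 -c "from h import *;st()"
```

```text
t 18.93 pos [ 0.6645 -0.0816  0.2475] r 55.90 mm th 117.95 deg | f rad -8.68 tan -0.52 z 9.26 | w 0.211 q [0.743 0.669 0.001 0.   ]
```

Call:
move_arm(claw=[0, 0, 0, 0, 0, 0, 0, 0], dp=[[0.0663, 0.0275, 0], [0.0712, 0.0094, 0], [0.0712, -0.0094, 0], [0.0663, -0.0275, 0], [0.057, -0.0437, 0], [0.0437, -0.057, 0], [0.0275, -0.0663, 0], [0.0094, -0.0712, 0]], turn=[[0, 0, 0], [0, 0, 0], [0, 0, 0], [0, 0, 0], [0, 0, 0], [0, 0, 0], [0, 0, 0], [0, 0, 0]])

```text
clock: 19.6
position: [0.6248, 0.0045, 0.2475]
ee_rot: [0.743, 0.669, 0.001, 0.001]
ft_force: [-0.7, -7.2, 9.0]
grip_width: 0.212
```

```bash
python3 -c "
from h import *
st()
s=cams.camera('side')[:,:,::-1]
cv2.imwrite('pics/s10.png',cv2.resize(s[190:270,280:340],None,fx=7,fy=7,interpolation=cv2.INTER_CUBIC))"
```

```text
t 19.60 pos [0.6248 0.0045 0.2475] r 55.31 mm th 0.93 deg | f rad -7.19 tan 0.13 z 8.96 | w 0.212 q [0.743 0.669 0.001 0.001]
```

View pics/s10.png

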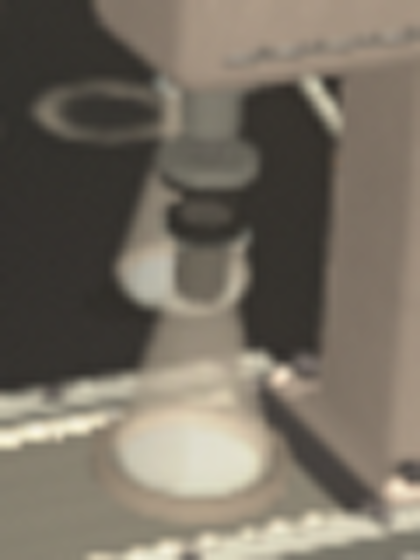

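Call:
move_arm(claw=[0, 0, 0, 0, 0, 0, 0, 0], dp=[[-0.0094, -0.0712, 0], [-0.0275, -0.0663, 0], [-0.0437, -0.057, 0], [-0.057, -0.0437, 0], [-0.0663, -0.0275, 0], [-0.0712, -0.0094, 0], [-0.0712, 0.0094, 0], [-0.0663, 0.0275, 0]], turn=[[0, 0, 0], [0, 0, 0], [0, 0, 0], [0, 0, 0], [0, 0, 0], [0, 0, 0], [0, 0, 0], [0, 0, 0]])

```text
clock: 20.32
position: [0.5685, -0.0733, 0.2476]
ee_rot: [0.743, 0.669, 0.001, 0.0]
ft_force: [2.7, -0.1, 6.9]
grip_width: 0.209
```

Call:
move_arm(claw=[0, 0, 0, 0, 0, 0, 0, 0], dp=[[-0.057, 0.0437, 0], [-0.0437, 0.057, 0], [-0.0275, 0.0663, 0], [-0.0094, 0.0712, 0], [0.0094, 0.0712, 0], [0.0275, 0.0663, 0], [0.0437, 0.057, 0], [0.057, 0.0437, 0]], turn=[[0, 0, 0], [0, 0, 0], [0, 0, 0], [0, 0, 0], [0, 0, 0], [0, 0, 0], [0, 0, 0], [0, 0, 0]])

```text
clock: 20.98
position: [0.6645, -0.0817, 0.2475]
ee_rot: [0.743, 0.669, 0.001, 0.0]
ft_force: [-7.7, 4.7, 11.1]
grip_width: 0.206
```

```bash
python3 -c "from h import *;st()"
```

```text
t 20.98 pos [ 0.6645 -0.0817  0.2475] r 55.93 mm th 118.04 deg | f rad -9.03 tan 0.45 z 11.12 | w 0.206 q [0.743 0.669 0.001 0.   ]
```

Call:
move_arm(claw=[0, 0, 0, 0, 0, 0, 0], dp=[[0.0663, 0.0275, 0], [0.0712, 0.0094, 0], [0.0712, -0.0094, 0], [0.0663, -0.0275, 0], [0.057, -0.0437, 0], [0.0437, -0.057, 0], [0, 0, 0]], turn=[[0, 0, 0], [0, 0, 0], [0, 0, 0], [0, 0, 0], [0, 0, 0], [0, 0, 0], [0, 0, 0]])

```text
clock: 21.57
position: [0.6501, -0.005, 0.2476]
ee_rot: [0.743, 0.67, -0.0, 0.0]
ft_force: [-4.2, -2.9, 7.5]
grip_width: 0.209
```

```bash
python3 -c "from h import *;avg()"
```

```text
t 21.77 r 55.49 th 30.44 rad -3.33 tan -0.75 z 8.40 w 0.209 tans [-0.8, -0.8, -1.2, -0.2]
```

Now the last 30°, in 10° rows, then small steps to feel the stop.

Call:
move_arm(claw=[0, 0, 0, 0, 0, 0], dp=[[0.0203, -0.0434, 0], [0.0124, -0.0463, 0], [0.003, -0.0335, 0], [0, 0, 0], [0, 0, 0], [0, 0, 0]], turn=[[0, 0, 0], [0, 0, 0], [0, 0, 0], [0, 0, 0], [0, 0, 0], [0, 0, 0]])

```text
clock: 22.27
position: [0.6279, 0.0039, 0.2476]
ee_rot: [0.743, 0.669, 0.001, 0.001]
ft_force: [-1.4, -1.0, 8.2]
grip_width: 0.205
```

```bash
python3 -c "from h import *;avg()"
```

```text
t 22.47 r 55.17 th 4.27 rad -1.41 tan -0.94 z 8.97 w 0.208 tans [-0.8, -0.6, -1.4, -1.1]
```

Call:
move_arm(claw=[0, 0, 0, 0], dp=[[0.0005, -0.0145, 0], [0, 0, 0], [0, 0, 0], [0, 0, 0]], turn=[[0, 0, 0], [0, 0, 0], [0, 0, 0], [0, 0, 0]])

```text
clock: 22.8
position: [0.6251, 0.0043, 0.2476]
ee_rot: [0.743, 0.669, 0.001, 0.001]
ft_force: [-1.5, -2.5, 8.2]
grip_width: 0.21
```

```bash
python3 -c "from h import *;avg()"
```

```text
t 23.00 r 55.15 th 1.32 rad -1.39 tan -1.21 z 9.03 w 0.208 tans [-1.3, -1.6, -0.9, -1.0]
```

Call:
move_arm(claw=[0, 0, 0, 0], dp=[[0, -0.0096, 0], [0, 0, 0], [0, 0, 0], [0, 0, 0]], turn=[[0, 0, 0], [0, 0, 0], [0, 0, 0], [0, 0, 0]])

```text
clock: 23.33
position: [0.6243, 0.0043, 0.2477]
ee_rot: [0.743, 0.669, 0.002, 0.002]
ft_force: [6.7, -1.5, 5.7]
grip_width: 0.209
```

```bash
python3 -c "from h import *;avg()"
```

```text
t 23.53 r 55.10 th 0.45 rad -1.35 tan 5.79 z 5.62 w 0.209 tans [6.2, 5.6, 5.7, 5.7]
```

Call:
move_arm(claw=[0, 0, 0, 0], dp=[[0, -0.0096, 0], [0, 0, 0], [0, 0, 0], [0, 0, 0]], turn=[[0, 0, 0], [0, 0, 0], [0, 0, 0], [0, 0, 0]])

```text
clock: 23.87
position: [0.6239, 0.0044, 0.2478]
ee_rot: [0.743, 0.669, 0.003, 0.003]
ft_force: [15.3, -3.0, 1.2]
grip_width: 0.206
```

```bash
python3 -c "from h import *;avg()"
```

```text
t 24.07 r 55.08 th 0.06 rad -0.91 tan 15.26 z 0.51 w 0.206 tans [15.6, 14.6, 15.7, 15.2]
```

Call:
move_arm(claw=[0, 0, 0], dp=[[0, 0.0096, 0], [0, 0, 0], [0, 0, 0]], turn=[[0, 0, 0], [0, 0, 0], [0, 0, 0]])

```text
clock: 24.32
position: [0.6243, 0.0044, 0.2477]
ee_rot: [0.743, 0.669, 0.002, 0.002]
ft_force: [5.4, -1.5, 5.7]
grip_width: 0.209
```

```bash
python3 -c "from h import *;avg()"
```

```text
t 24.52 r 55.09 th 0.45 rad -1.08 tan 5.24 z 5.43 w 0.206 tans [5.3, 5.8, 4.6, 5.2]
```

Still pressed against the stop; release.

Call:
move_arm(claw=[0.3, 0.5, 0.5, 0.5, 0.5], dp=[[0, 0, 0], [0, 0, 0], [0, 0, 0], [0, 0, 0], [0, 0, -0.05]], turn=[[0, 0, 0], [0, 0, 0], [0, 0, 0], [0, 0, 0], [0, 0, 0]])

```text
clock: 24.93
position: [0.6214, 0.005, 0.2542]
ee_rot: [0.743, 0.669, -0.001, -0.001]
ft_force: [-0.3, 0.8, -0.1]
grip_width: 0.503
```

Call:
move_arm(claw=[0.5, 0.5, 0.5, 0.5, 0.5, 0.5, 0.5, 0.5], dp=[[0, 0, -0.15], [0, 0, -0.2], [0, 0, -0.2], [0, -0.15, 0], [0, -0.2, 0], [0, -0.2, 0], [0, -0.15, 0], [0, 0, 0]], turn=[[0, 0, 0], [0, 0, 0], [0, 0, 0], [0, 0, 0], [0, 0, 0], [0, 0, 0], [0, 0, 0], [0, 0, 0]])

```text
clock: 25.6
position: [0.4795, 0.0191, 0.3676]
ee_rot: [0.743, 0.67, 0.002, -0.001]
ft_force: [0.6, -0.4, 0.4]
grip_width: 0.501
```

Call:
move_arm(claw=[0.5, 0.5, 0.5, 0.5, 0.5, 0.5, 0.5], dp=[[0.2, 0, 0], [0.2, 0, 0], [0.2, 0, 0], [0.2, 0, 0], [0.2, 0, 0], [0.2, 0, 0], [0, 0, 0]], turn=[[0, 0, 0], [0, 0, 0], [0, 0, 0], [0, 0, 0], [0, 0, 0], [0, 0, 0], [0, 0, 0]])

```text
clock: 26.18
position: [0.5063, 0.2672, 0.3643]
ee_rot: [0.74, 0.673, -0.001, -0.001]
ft_force: [0.1, 1.7, -0.4]
grip_width: 0.498
```

```bash
python3 - <<'E'
from h import *
st()
s=cams.camera("side")[:,:,::-1];t=cams.camera("top")[:,:,::-1]
cv2.imwrite("pics/s11.png",np.hstack([cv2.resize(s[120:310,215:375],None,fx=2.4,fy=2.4),cv2.resize(t[80:270,245:375],None,fx=2.4,fy=2.4)]))
cv2.imwrite("pics/t11.png",t);cv2.imwrite("pics/s11f.png",s)
cv2.imwrite("pics/s11z.png",cv2.resize(s[190:270,280:340],None,fx=7,fy=7,interpolation=cv2.INTER_CUBIC))
E
```

```text
t 26.18 pos [0.5063 0.2672 0.3643] r 336.65 mm th -25.39 deg | f rad 1.54 tan 0.65 z -0.44 | w 0.498 q [ 0.74   0.673 -0.001 -0.001]
```

View pics/s11.png

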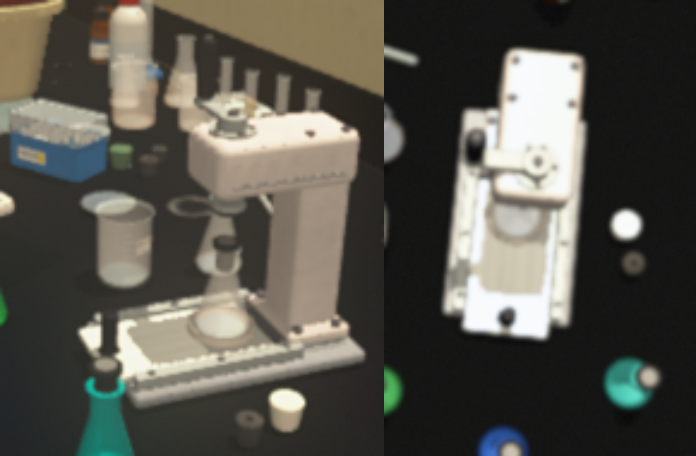

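View pics/s11z.png

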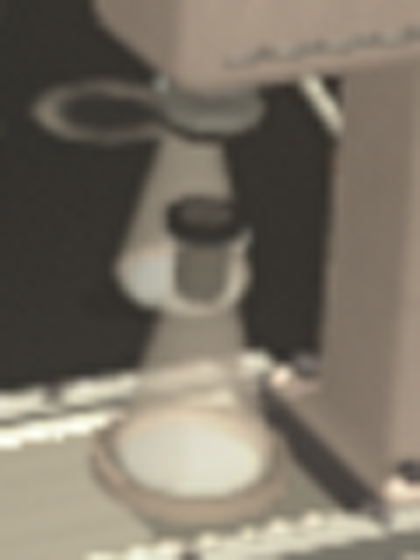

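View pics/t11.png

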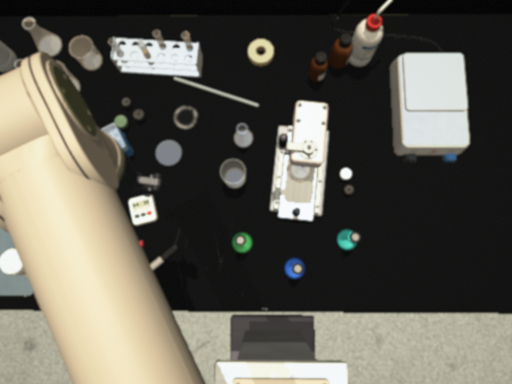

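```bash
python3 - <<'E'
from h import *
a=cv2.imread("pics/top0.png");b=cv2.imread("pics/t11.png")
def kb(im,y0,y1):
    m=(im[y0:y1,286:304].max(2)<110).astype(np.uint8);n,l,s,c=cv2.connectedComponentsWithStats(m)
    k=[(s[i,4],c[i]+[286,y0]) for i in range(1,n) if s[i,4]<60];return max(k,key=lambda t:t[0])[1]
p=kb(a,228,242);q=kb(b,205,217);print(p,q,np.linalg.norm(ray("top",*q,.05)-ray("top",*p,.05)))
d=cv2.absdiff(a,b)
print("crank diff",d[125:165,272:328].mean(),"beaker/flask",d[115:195,215:262].mean(),"stoppers",d[160:200,335:365].mean(),"lookalikes",d[225:285,225:262].mean(),d[225:285,280:370].mean())
manip.hand_in();o=manip.get_obs();print(o["clock"],o["joint_velocities"].max() if hasattr(o["joint_velocities"],'max') else '')
E
```

```text
[293.36666667 236.36666667] [295.63636364 212.12121212] 0.059343611462151266
crank diff 4.578273809523809 beaker/flask 1.9168439716312056 stoppers 1.5980555555555556 lookalikes 2.212912912912913 25.394753086419755
the job is handed in; nothing more can be done
the job is handed in; nothing more can be done
```

The job is handed in. The stopper is home and firm, and the ram is back up at its stop. The hand-in gave no verdict.

- **Carriage:** I gripped the knob and pushed it in until it hit its stop with about 14 N. The arm measured 60.3 mm of travel. The pictures gave 59.3 mm, which agrees within the calibration.
- **Winding in:** The pull was about 1 N with the ram free and about 3.3 N while the stopper slid. It rose from about 1.63 turns on, and I stopped at 6.5 N at about 1.66 turns. The highest single reading was 7.2 N, below the 9 N that may crack the glass.
- **Winding back:** I held the grip the whole way back and felt the stop at about 0° (15 N at most). I eased to about 5 N, still against the stop, before opening the fingers.
- **Last pictures:** The crank is back in its starting place, the pad is up and clear, and the stopper's flange sits on the rim. The beaker, spare flask and loose stoppers show almost no change from the first picture.
- **One failed check:** The image difference around the blue and teal flasks came out high (25). That window also takes in the carriage plate, which moved, so the number says nothing. By eye both flasks stand where they were.

The tool showed an upward force of 5 to 12 N for most of the winding, probably because the pads swing forward as they close. Up to 9 N of sideways force came from the centre being slightly off. Both are well below the limits. My last reading before handing in was at about 26 s of the 72 s, with the arm away from everything.

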